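Lift the closed canisters to find the loaded ones and tip out their axle pins

TASK

Each of the three closed steel canisters hides either a steel axle pin or only a light cardboard packing tube. Lift them by the handle, one after another, to judge by weight which hold a pin; tip those out through the front flap into the open tray, and never tip one that has no pin. Leave all three canisters standing upright about where they stood, and everything else undisturbed.

Things in the scene. Friction and masses are not known exactly. Their poses are not given: they have to be found in the camera images.
- canister_1_handle (a point): centre of the handle strap on one of three look-alike closed steel canisters, 110 (x) x 90 x 87 mm boxes on the worktop, 0.2 kg (+-10%) empty. Strap: 64 mm long along the canister's y, 16 mm thick (x), 22 mm high, 14 mm clear of the roof; its centre is 112 mm above the canister's underside, over the middle. Canister axes: z up, mouth in the -x face (toward the robot, within 0.2 rad).
- canister_1_lip (a point): middle of the same canister's lip, 55 mm to -x of its centre and 32 mm up. Mouth: 84 mm wide (y), from lip to roof, shut by a thin flap hinged under the roof that swings out by itself when tipped mouth-down and falls shut again. Inside, a ramp climbs to the lip at 30 degrees: tipped 65 degrees mouth-down about y, what lies inside rolls out. The contents cannot be seen.
- canister_2_handle (a point): centre of the handle strap on one of three look-alike closed steel canisters, 110 (x) x 90 x 87 mm boxes on the worktop, 0.2 kg (+-10%) empty. Strap: 64 mm long along the canister's y, 16 mm thick (x), 22 mm high, 14 mm clear of the roof; its centre is 112 mm above the canister's underside, over the middle. Canister axes: z up, mouth in the -x face (toward the robot, within 0.2 rad).
- canister_2_lip (a point): middle of the same canister's lip, 55 mm to -x of its centre and 32 mm up. Mouth: 84 mm wide (y), from lip to roof, shut by a thin flap hinged under the roof that swings out by itself when tipped mouth-down and falls shut again. Inside, a ramp climbs to the lip at 30 degrees: tipped 65 degrees mouth-down about y, what lies inside rolls out. The contents cannot be seen.
- canister_3_handle (a point): centre of the handle strap on one of three look-alike closed steel canisters, 110 (x) x 90 x 87 mm boxes on the worktop, 0.2 kg (+-10%) empty. Strap: 64 mm long along the canister's y, 16 mm thick (x), 22 mm high, 14 mm clear of the roof; its centre is 112 mm above the canister's underside, over the middle. Canister axes: z up, mouth in the -x face (toward the robot, within 0.2 rad).
- canister_3_lip (a point): middle of the same canister's lip, 55 mm to -x of its centre and 32 mm up. Mouth: 84 mm wide (y), from lip to roof, shut by a thin flap hinged under the roof that swings out by itself when tipped mouth-down and falls shut again. Inside, a ramp climbs to the lip at 30 degrees: tipped 65 degrees mouth-down about y, what lies inside rolls out. The contents cannot be seen.
- tray_floor (a point): centre of the inner floor of the fixed open tray of bare sheet metal: 220 mm (x) by 260 mm (y) outside, walls 4 mm thick and 54 mm high with a rolled rim, floor 4 mm above the worktop; standing left of the canisters. x and y run along its sides. The contents: steel axle pins and packing tubes, both 25 mm in diameter and 62 mm long; a pin weighs 0.22 kg, a tube 0.012 kg.
- wrench: bystander, not to be disturbed: open-ended wrench, 173 mm; origin in the middle of its underside
- roll_a: bystander, not to be disturbed: short abrasive roll, 42 mm; origin in the middle of its underside
- tape: bystander, not to be disturbed: roll of masking tape, 128 mm; origin in the middle of its underside
- discs: bystander, not to be disturbed: pile of sanding discs, 78 mm; origin in the middle of its underside
- disc_pile: bystander, not to be disturbed: flap disc, 104 mm; origin in the middle of its underside
There are look-alikes about, which are no part of the job. Leave any purple look-alike of the part that bears canister_3_handle alone.

How it is judged:
On the way, in this order (a step that is already met when the one before it is completed fails the run):
1. a canister is lifted clear of the worktop (height (world z) of any of canister_1_handle, canister_2_handle, canister_3_handle above 0.132 m), for 0.2 s.
2. a pin from a loaded canister lies in the tray (((x of pin_1_centre in the frame of tray_floor between -0.106 and 0.106 m and y of pin_1_centre in the frame of tray_floor between -0.126 and 0.126 m and z of pin_1_centre in the frame of tray_floor between 0 and 0.045 m) or (x of pin_2_centre in the frame of tray_floor between -0.106 and 0.106 m and y of pin_2_centre in the frame of tray_floor between -0.126 and 0.126 m and z of pin_2_centre in the frame of tray_floor between 0 and 0.045 m))), for 0.2 s.
At the end, for the whole second after the job is handed in: Every steel pin (there are two) lies inside the tray, and all three canisters stand upright (within 0.1 rad) on the worktop, each within 60 mm of where it stood, the packing tube still inside its canister, released and at rest (x of pin_1_centre in the frame of tray_floor between -0.106 and 0.106 m and y of pin_1_centre in the frame of tray_floor between -0.126 and 0.126 m and z of pin_1_centre in the frame of tray_floor between 0 and 0.045 m and x of pin_2_centre in the frame of tray_floor between -0.106 and 0.106 m and y of pin_2_centre in the frame of tray_floor between -0.126 and 0.126 m and z of pin_2_centre in the frame of tray_floor between 0 and 0.045 m and distance of each of canister_1_handle, canister_2_handle, canister_3_handle from where it was at the start of the episode below 0.06 m and angle between each of canister_1_handle, canister_2_handle, canister_3_handle's own z axis and vertical below 0.1 rad and height (world z) of each of canister_1_handle, canister_2_handle, canister_3_handle below 0.118 m and (distance between packing_tube_centre and canister_1_handle below 0.125 m or distance between packing_tube_centre and canister_2_handle below 0.125 m or distance between packing_tube_centre and canister_3_handle below 0.125 m)); the robot touches nothing.
It fails at once if a canister that holds only the packing tube is tipped (more than 0.6 rad) ((angle between canister_1_handle's own z axis and vertical above 0.6 rad and distance between packing_tube_centre and canister_1_handle below 0.125 m) or (angle between canister_2_handle's own z axis and vertical above 0.6 rad and distance between packing_tube_centre and canister_2_handle below 0.125 m) or (angle between canister_3_handle's own z axis and vertical above 0.6 rad and distance between packing_tube_centre and canister_3_handle below 0.125 m)).
It fails at once if a bystander is moved by more than 30 mm (distance of any of wrench, roll_a, tape, discs, disc_pile from where it was at the start of the episode above 0.03 m).
It also fails if it takes over 72 s, if anything falls off the work surface, if the arm or the gripper's body presses on something with over 40 N, if the wrist force passes 120 N, or if a joint passes its speed limit or range.

ROBOT

A 7-joint arm with a two-finger parallel gripper is mounted at the origin on the work surface; the furniture and walls round the work are solid. World frame = base frame: x ahead of the robot, y to its left, z up, the work surface at z = 0. Lengths are in m, angles in rad, forces in N, time in s.
With the tool pointing down it reaches from about 0.35 to 0.9 m from the base axis. Payload 8.1 kg.
Tool frame: the origin (TCP) lies at the very end of the fingers, on their centre line; the grasp point (between the pads) lies 19 mm behind it (pinch_z is the distance from the TCP to the grasp point, in m); z points along the fingers, y is the line along which they close (so a half turn about z gives the same grasp; the last joint's range is limited). The gripper opens to 92 mm and grips with 3 to 60 N. Pads are 19 mm wide; open, the fingers measure 130 mm over their backs; the gripper's body (75 mm by 190 mm) begins 47 mm behind the grasp point.
Start: joints at [-1.391, 0.434, 0.025, 1.573, -0.012, 1.134, -0.075], TCP at [0.174, 0.6, 0.227] pointing down, gripper open.
Joint ranges: [-2.62, 2.62], [-0.44, 2.09], [-1.27, 1.32], [0.08, 2.57], [-1.32, 4.46], [0.12, 2], [-2.74, 2.74]. Speed limits (rad/s): [2.22, 2.22, 3.01, 3.01, 3.14, 3.14, 3.14].

INTERFACE

Orientations are given as a rotation vector (axis times angle).
In Python, from station import * gives the robot as it stands.
- The arm moves only by the tool servo_tool, never from a script. Its argument "increments" is a list of rows, each a list of 3 entries, a list of its own where there are three numbers: the shift along the tool's x, y, z in cm, then the turn, a rotation vector about the tool's x, y, z in degrees, then the opening, from 0 (shut) to 1 (fully open). In form: [[[x, y, z], [ax, ay, az], grip], ...]. A call has exactly 5 rows; each row is the pose to reach, as a shift and turn from the pose commanded when the call began, along the tool's axes at that moment; what a row does not reach only later rows make up. A row lasts 1/8 s, in which the tool goes at most 62.5 mm and 10.7 degrees, less where a joint would pass 70% of its speed; a pose out of reach is approached as far as the arm can. A call with a gripper value outside its range is refused whole. The fingers move at their own pace and stop on an object; "squeeze" is the grip in N (left out, the last holds). Time passes only in rows, so rows that repeat a pose let the fingers close, or fill a call up. It gives the time, the measured TCP pose, the force, the opening and the grip force at its end, in the units of the state.
- read_state(): the state, without advancing time (a new reading comes with each control period).
- snapshot(name): name is "scene" or "top" or "wrist"; returns the picture (420x560x3 uint8, red, green, blue); there is no depth.
- get_calibration(name): a dict with "intrinsics" (3x3 intrinsics, pixels), "rvec" (rotation vector, rad) and "tvec" (3), from world to camera coordinates, as OpenCV has them. Camera axes: x right, y down, z forward; pixel columns grow to the right and rows downward; lengths in m; the calibration is good to about 2 mm. A picture is of the moment at which its call begins: read the wrist's pose just before it. get_calibration takes no time and is no camera call; for the wrist camera it gives the pose at the moment of the call.
- finish_job(): hands the job in; it is judged then, once.
The state is a dict: "clock": time; "joint_pos": joint angles; "dq": joint speeds; "tau": joint torques, N m; "position": TCP position; "orientation": TCP orientation; "force": force on the tool from outside, world axes, zero at the start; "wrist_torque": the same for the moment, N m; "width": finger opening in m; "gripper_force": force on a finger pad.
Only numpy, scipy, OpenCV 4.12 (cv2) and the standard library are available. Lean on these libraries where they do the work, as an engineer would, in place of code of your own. Each camera call takes 0.05 s, during which the arm holds its last target. There are 200 camera calls.

## Working session

There is one attempt and no reset: what is moved stays moved. The work goes in short steps, Python scripts to look and compute and a tool call to move; the robot and the scene stay as the last step left them, time stands still between calls to the robot, and variables do not carry over. Pictures are saved under pics/ and viewed, at most 10 in all, crops included, and the job is handed in when it is done.

Besides the shell and the picture viewer there is one more tool, called after "Call:" in YAML: its name, and indented under it one key for each argument. servo_tool: Moves the arm, as the interface text tells. Its arguments: {"type":"object","properties":{"increments":{"type":"array","items":{"type":"array"}},"squeeze":{"type":"number"}},"required":["increments"]}

```bash
mkdir -p pics; ls; python3 - <<'E'
from station import *
import cv2
for n in ("scene","top"):
    cv2.imwrite(f"pics/{n}0.png",cv2.cvtColor(snapshot(n),cv2.COLOR_RGB2BGR))
    c=get_calibration(n);print(n,c)
s=read_state();print({k:s[k] for k in("clock","position","orientation","force","width")})
E
```

```text
pics
scene {'intrinsics': array([[432.94706459,   0.        , 284.06887927],
       [  0.        , 432.94706459, 197.91257092],
       [  0.        ,   0.        ,   1.        ]]), 'rvec': array([ 1.72129798,  1.69651473, -0.79297448]), 'tvec': array([-0.02655415, -0.27207766,  1.56222228])}
top {'intrinsics': array([[506.1955009 ,   0.        , 280.69725913],
       [  0.        , 506.1955009 , 211.02306385],
       [  0.        ,   0.        ,   1.        ]]), 'rvec': array([ 2.17487174, -2.1118914 ,  0.17227757]), 'tvec': array([0.01058703, 0.53118719, 1.5286529 ])}
{'clock': 0.1, 'position': array([0.17431965, 0.59970984, 0.22601626]), 'orientation': array([-4.42815378e-01, -3.11014823e+00,  2.27349604e-03]), 'force': array([ 0.20007071, -0.64868771, -0.38820223]), 'width': 0.09200243829554297}
```

View pics/scene0.png

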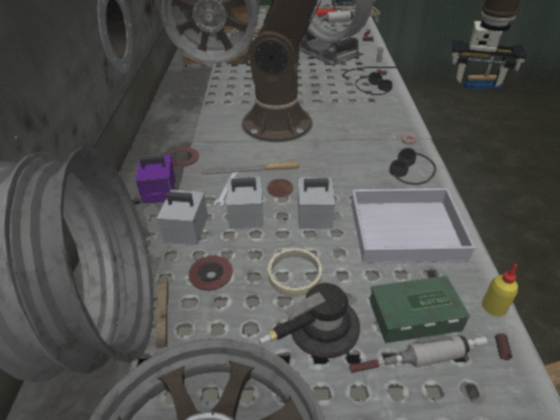

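View pics/top0.png

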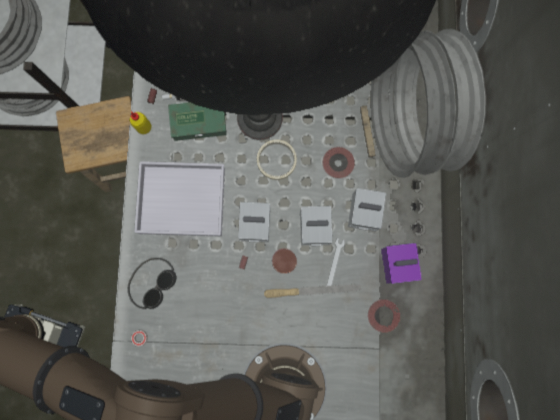

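The scene shows three grey canisters (handles at top pixels about (254,219), (317,224) and (370,207)), the purple decoy at (402,263), and the tray at (180,199). I'll zoom in for accuracy.

```bash
cat > h.py <<'E'
from station import *
import cv2, numpy as np
def pix2w(n,uv,z):
    c=get_calibration(n);R=cv2.Rodrigues(c["rvec"])[0];t=c["tvec"]
    p=cv2.undistortPoints(np.array([[uv]],float),c["intrinsics"],None)[0,0]
    d=R.T@np.array([*p,1]);o=-R.T@t
    return o+d*(z-o[2])/d[2]
def show():
    s=read_state();print({k:np.round(s[k],4).tolist() for k in("clock","position","orientation","joint_pos","force","wrist_torque","width","gripper_force")})
E
python3 - <<'E'
from h import *
im=cv2.imread("pics/top0.png")
cv2.imwrite("pics/crop0.png",cv2.resize(im[155:285,130:395][:, :],None,fx=3,fy=3,interpolation=cv2.INTER_CUBIC))
E
```

```text
(no output)
```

View pics/crop0.png

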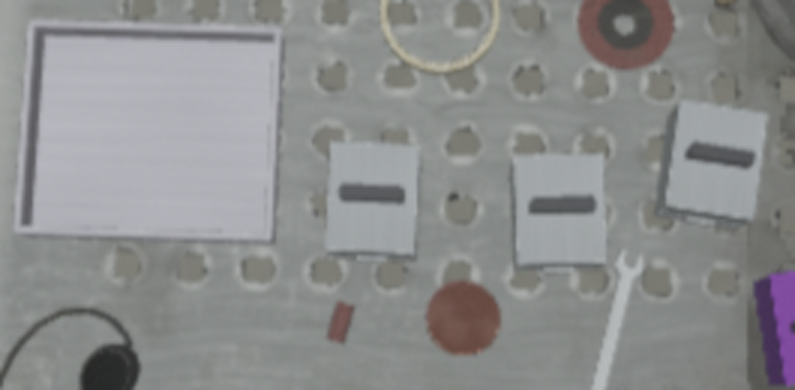

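```bash
cat >> h.py <<'E'
from scipy.spatial.transform import Rotation as Ro
def target_R(yaw,tip=0):   # tool y along canister x, z down; tip = mouth-down angle (rad)
    b=np.array([[0,1,0],[1,0,0],[0,0,-1.]])
    return Ro.from_euler('z',yaw)*Ro.from_matrix(b)*Ro.from_rotvec([-tip,0,0])
def plan(pos,yaw,tip=0):
    s=read_state();R0=Ro.from_rotvec(s["orientation"])
    print("shift cm",np.round(R0.inv().apply(np.array(pos)-s["position"])*100,1),
      "turn deg",np.round((R0.inv()*target_R(yaw,tip)).as_rotvec(degrees=True),1))
E
python3 - <<'E'
from h import *
f=lambda p:(130+(p[0]-1)/3,155+(p[1]-1)/3)
H={'A':[(339,191),(404,195)],'B':[(529,206),(595,204)],'C':[(687,150),(754,160)]}
C={'A':[(331,141),(420,146),(415,256),(326,252)],'B':[(512,155),(605,153),(607,264),(516,267)],'C':[(680,101),(768,112),(750,221),(664,208)]}
for k in H:
    a,b=[pix2w("top",f(p),.12) for p in H[k]]
    c=[pix2w("top",f(p),.087) for p in C[k]]
    d=(c[0]+c[1]-c[2]-c[3])/2
    print(k,"handle",(a+b)[:2]/2,np.linalg.norm(a-b),"yaw",np.arctan2(-(a-b)[0],(a-b)[1]),"roof",np.mean(c,0)[:2],np.linalg.norm(d),np.arctan2(d[1],d[0]))
T=[pix2w("top",f(p),.058) for p in [(32,22),(282,28),(273,242),(14,233)]]
print("tray",np.mean(T,0),np.round(T,3))
plan([.5,0.1,.25],0)
E
```

```text
A handle [0.49226246 0.10557139] 0.06371149597580601 yaw -0.0321639467639554 roof [0.4913851  0.10551066] 0.11153163869076818 -0.007916574892201005
B handle [ 0.48598624 -0.08103664] 0.0646446243919012 yaw 0.06033335210042455 roof [ 0.48588005 -0.08164313] 0.1123322767144952 0.04464122090879914
C handle [ 0.54024078 -0.23611373] 0.06648693788267909 yaw -0.12046656841863665 roof [ 0.54042936 -0.2371364 ] 0.11182638660462522 -0.15150854538205208
tray [0.55911405 0.33752931 0.058     ] [[0.669 0.467 0.058]
 [0.671 0.208 0.058]
 [0.448 0.207 0.058]
 [0.449 0.469 0.058]]
shift cm [-45.2 -38.9  -2.3] turn deg [-0.1  0.1 73.8]
```

```bash
python3 -c "
from h import *
plan([.491,.105,.2],-.02)"
```

```text
shift cm [-44.2 -38.7   2.7] turn deg [-0.1  0.1 74.9]
```

Call:
servo_tool:
  increments:
    - [[-9,-7.5,0],[0,0,15],1]
    - [[-18,-15,0],[0,0,30],1]
    - [[-27,-23,0],[0,0,45],1]
    - [[-36,-31,1],[0,0,60],1]
    - [[-44,-38.5,2],[0,0,72.6],1]

```text
clock: 0.72
position: [0.346, 0.3368, 0.2212]
orientation: [-1.808, -2.569, -0.001]
force: [0.4, 0.5, -0.9]
width: 0.0917
gripper_force: 0.0
```

```bash
python3 -c "
from h import *
show()
plan([.491,.105,.2],-.02)"
```

```text
{'clock': 0.725, 'position': [0.346, 0.3368, 0.2212], 'orientation': [-1.8081, -2.569, -0.0005], 'joint_pos': [-1.1384, 0.2059, 0.3062, 1.9359, -0.073, 1.01, -0.4551], 'force': [0.3879, 0.5264, -0.9432], 'wrist_torque': [-0.0256, -0.053, -0.0389], 'width': 0.0917, 'gripper_force': 0.0}
shift cm [-26.7   5.8   2.1] turn deg [ 0.  -0.  20.9]
```

Call:
servo_tool:
  increments:
    - [[-25,5.5,2],[0,0,19],1]
    - [[-25,5.5,2],[0,0,19],1]
    - [[-25,5.5,2],[0,0,19],1]
    - [[-25,5.5,2],[0,0,19],1]
    - [[-25,5.5,2],[0,0,19],1]

```text
clock: 1.35
position: [0.4842, 0.1178, 0.2011]
orientation: [2.208, 2.233, -0.001]
force: [-0.3, 0.6, 0.5]
width: 0.0917
gripper_force: 0.0
```

```bash
python3 -c "
from h import *
show()
plan([.491,.105,.096],-.02)"
```

```text
{'clock': 1.35, 'position': [0.4842, 0.1178, 0.2011], 'orientation': [2.2078, 2.2326, -0.0015], 'joint_pos': [-0.752, 0.2654, 0.5049, 1.941, -0.1518, 0.9724, -0.1649], 'force': [-0.3499, 0.5566, 0.5215], 'wrist_torque': [-0.0694, 0.0651, 0.0054], 'width': 0.0917, 'gripper_force': 0.0}
shift cm [-1.3  0.7 10.5] turn deg [0.  0.1 1.8]
```

Call:
servo_tool:
  increments:
    - [[-1.3,0.7,3],[0,0,1.8],1]
    - [[-1.3,0.7,6],[0,0,1.8],1]
    - [[-1.3,0.7,8.5],[0,0,1.8],1]
    - [[-1.3,0.7,10],[0,0,1.8],1]
    - [[-1.3,0.7,10.5],[0,0,1.8],1]

```text
clock: 1.98
position: [0.4894, 0.1102, 0.0956]
orientation: [-2.234, -2.208, 0.002]
force: [0.2, -0.5, 0.1]
width: 0.0918
gripper_force: 0.0
```

Call:
servo_tool:
  increments:
    - [[0,0,0],[0,0,0],0.1]
    - [[0,0,0],[0,0,0],0]
    - [[0,0,0],[0,0,0],0]
    - [[0,0,0],[0,0,0],0]
    - [[0,0,0],[0,0,0],0]
  squeeze: 45

```text
clock: 2.6
position: [0.49, 0.1099, 0.0964]
orientation: [2.235, 2.207, 0.001]
force: [0.3, 0.4, -0.1]
width: 0.0461
gripper_force: 0.0
```

```bash
python3 -c "
from h import *
show()"
```

```text
{'clock': 2.6, 'position': [0.49, 0.1099, 0.0964], 'orientation': [2.2353, 2.2074, 0.0005], 'joint_pos': [-0.6701, 0.4179, 0.4536, 2.047, -0.2693, 0.7327, -0.0612], 'force': [0.2588, 0.4441, -0.07], 'wrist_torque': [-0.1075, 0.0612, 0.0105], 'width': 0.0461, 'gripper_force': 0.0}
```

Call:
servo_tool:
  increments:
    - [[0,0,0],[0,0,0],0]
    - [[0,0,0],[0,0,0],0]
    - [[0,0,0],[0,0,0],0]
    - [[0,0,0],[0,0,0],0]
    - [[0,0,0],[0,0,0],0]

```text
clock: 3.22
position: [0.4902, 0.1099, 0.0963]
orientation: [2.235, 2.207, 0.001]
force: [2.6, -0.1, 0.1]
width: 0.0155
gripper_force: 45.0
```

Call:
servo_tool:
  increments:
    - [[0,0,-1],[0,0,0],0]
    - [[0,0,-2.5],[0,0,0],0]
    - [[0,0,-4.5],[0,0,0],0]
    - [[0,0,-6],[0,0,0],0]
    - [[0,0,-6],[0,0,0],0]

```text
clock: 3.85
position: [0.4906, 0.1102, 0.1576]
orientation: [2.235, 2.207, 0.004]
force: [-0.5, -0.7, -4.4]
width: 0.0159
gripper_force: 45.0
```

Call:
servo_tool:
  increments:
    - [[0,0,0],[0,0,0],0]
    - [[0,0,0],[0,0,0],0]
    - [[0,0,0],[0,0,0],0]
    - [[0,0,0],[0,0,0],0]
    - [[0,0,0],[0,0,0],0]

```text
clock: 4.47
position: [0.4899, 0.1098, 0.1561]
orientation: [-2.235, -2.207, 0.0]
force: [-0.6, 0.2, -5.4]
width: 0.0153
gripper_force: 45.0
```

```bash
python3 -c "
from h import *
show()"
```

```text
{'clock': 4.475, 'position': [0.4899, 0.1098, 0.1561], 'orientation': [-2.2354, -2.2073, 0.0002], 'joint_pos': [-0.714, 0.3308, 0.4974, 1.9879, -0.2039, 0.871, -0.1199], 'force': [-0.591, 0.1919, -5.366], 'wrist_torque': [-0.097, 0.0927, -0.036], 'width': 0.0153, 'gripper_force': 44.9987}
```

```bash
cat >> h.py <<'E'
def weigh(n=5):
    f=[]
    for i in range(n): snapshot("scene"); f.append(read_state()["force"][2])
    print(np.round(f,2),np.mean(f))
E
python3 -c "
from h import *
weigh()
p=read_state()['position']
plan([.58,.335,.23],0,0)
plan([.58,.335,.23],0,1.13)"
```

```text
[-3.63 -4.53 -4.42 -3.85 -3.37] -3.9580089748509124
shift cm [22.6  8.7 -7.4] turn deg [ 0.  -0.  -0.7]
shift cm [22.6  8.7 -7.4] turn deg [-64.7   0.4  -0.6]
```

Call:
servo_tool:
  increments:
    - [[0,0,-4],[0,0,0],0]
    - [[4,2,-7],[0,0,0],0]
    - [[10,5,-7],[0,0,0],0]
    - [[16,8,-7],[0,0,0],0]
    - [[22,9.5,-7],[0,0,0],0]

```text
clock: 5.35
position: [0.5866, 0.3218, 0.2262]
orientation: [2.236, 2.205, 0.001]
force: [1.8, 0.2, -3.3]
width: 0.0161
gripper_force: 45.0
```

Call:
servo_tool:
  increments:
    - [[0.5,0.5,0],[-9,0,0],0]
    - [[0.5,0.5,0],[-18,0,0],0]
    - [[0.5,0.5,0],[-27,0,0],0]
    - [[0.5,0.5,1],[-36,0,0],0]
    - [[0.5,0.5,3],[-45,0,0],0]

```text
clock: 5.98
position: [0.5954, 0.3218, 0.2039]
orientation: [1.808, 1.768, 0.671]
force: [3.0, -1.1, -4.9]
width: 0.0157
gripper_force: 45.0
```

```bash
python3 -c "
from h import *
show()
plan([.593,.3375,.175],0,1.17)"
```

```text
{'clock': 5.975, 'position': [0.5954, 0.3218, 0.2039], 'orientation': [1.8084, 1.7684, 0.671], 'joint_pos': [-1.575, 0.4909, 0.9728, 2.1118, 0.5038, 0.2214, -1.2618], 'force': [3.0319, -1.0513, -4.8518], 'wrist_torque': [-0.1231, 1.3463, -0.1132], 'width': 0.0157, 'gripper_force': 44.9966}
shift cm [ 1.6 -2.1  1.9] turn deg [-25.    1.5  -0.5]
```

Call:
servo_tool:
  increments:
    - [[1.0,-0.5,0.5],[-6,0,0],0]
    - [[1.5,-1,1],[-12,1,0],0]
    - [[1.5,-1.5,1.5],[-18,1,0],0]
    - [[1.5,-2,2],[-24,1,0],0]
    - [[1.5,-2,2],[-26,1,0],0]

```text
clock: 6.6
position: [0.5944, 0.3075, 0.1676]
orientation: [1.622, 1.557, 0.733]
force: [0.3, -2.7, -3.8]
width: 0.0155
gripper_force: 45.0
```

```bash
python3 -c "
from h import *
show()
plan([.593,.3375,.175],0,1.17)"
```

```text
{'clock': 6.6, 'position': [0.5944, 0.3075, 0.1676], 'orientation': [1.6224, 1.5571, 0.7334], 'joint_pos': [-1.3684, 0.5574, 0.4895, 2.221, 1.6646, 0.6287, -2.5698], 'force': [0.2916, -2.6555, -3.8001], 'wrist_torque': [-0.0551, 1.5702, -0.2405], 'width': 0.0155, 'gripper_force': 44.9994}
shift cm [ 2.9  0.6 -0.9] turn deg [-10.7   7.3   2.4]
```

```bash
python3 -c "
from h import *
weigh(4)
cv2.imwrite('pics/t1.png',cv2.cvtColor(snapshot('scene')[80:320,260:560],cv2.COLOR_RGB2BGR))
show()
plan([.593,.3375,.175],0,1.13)"
```

```text
[-3.48 -2.03 -1.04 -1.59] -2.035474538733483
{'clock': 6.85, 'position': [0.5955, 0.3041, 0.1679], 'orientation': [1.6281, 1.5548, 0.7263], 'joint_pos': [-1.3689, 0.5561, 0.4979, 2.2197, 1.655, 0.6214, -2.5585], 'force': [-0.0862, -0.4719, -1.2894], 'wrist_torque': [0.0906, 1.3763, -0.0732], 'width': 0.0157, 'gripper_force': 44.9993}
shift cm [ 3.2  0.5 -1. ] turn deg [-8.7  7.7  2.1]
```

View pics/t1.png

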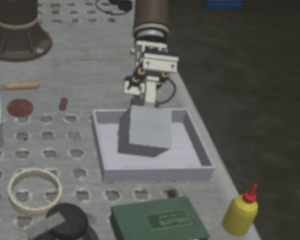

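The weight has dropped to about 1.7 N, so the pin has left the canister, which is held tipped over the tray. I'm righting it again.

```bash
python3 -c "
from h import *
plan([.585,.31,.22],-.03,.75)
plan([.58,.31,.235],-.03,0)"
```

```text
shift cm [-0.   3.7 -3.8] turn deg [13.1  6.7  1.8]
shift cm [-0.2  4.7 -5.1] turn deg [56.   7.1 -0.8]
```

Call:
servo_tool:
  increments:
    - [[0,1,-1.5],[0,0,0],0]
    - [[0,2,-3],[5,2,0],0]
    - [[0,3,-4],[10,4,0],0]
    - [[0,4,-5],[18,6,0],0]
    - [[0,4.7,-5.1],[28,7,0],0]

```text
clock: 7.48
position: [0.5822, 0.305, 0.2283]
orientation: [1.868, 1.813, 0.547]
force: [0.2, -1.0, -2.5]
width: 0.0157
gripper_force: 45.0
```

```bash
python3 -c "
from h import *
show()
plan([.58,.31,.235],-.03,0)"
```

```text
{'clock': 7.475, 'position': [0.5822, 0.305, 0.2283], 'orientation': [1.8685, 1.8132, 0.5471], 'joint_pos': [-1.1443, 0.3006, 0.3818, 2.0085, 0.7453, 0.5665, -1.4131], 'force': [0.2405, -1.0393, -2.4765], 'wrist_torque': [-0.0424, 1.0062, -0.1211], 'width': 0.0157, 'gripper_force': 44.999}
shift cm [ 0.5  0.2 -0.7] turn deg [36.1  2.6 -0. ]
```

Call:
servo_tool:
  increments:
    - [[0.5,0.2,-0.7],[9,0.7,0],0]
    - [[0.5,0.2,-0.7],[18,1.3,0],0]
    - [[0.5,0.2,-0.7],[27,2,0],0]
    - [[0.5,0.2,-0.7],[36,2.6,0],0]
    - [[0.5,0.2,-0.7],[36,2.6,0],0]

```text
clock: 8.1
position: [0.5837, 0.308, 0.2328]
orientation: [2.255, 2.175, 0.002]
force: [0.1, -0.5, -1.9]
width: 0.0156
gripper_force: 45.0
```

```bash
python3 -c "
from h import *
show()
plan([.490,.110,.18],-.02,0)"
```

```text
{'clock': 8.1, 'position': [0.5837, 0.308, 0.2328], 'orientation': [2.255, 2.1754, 0.0024], 'joint_pos': [-0.6469, 0.4852, 0.1171, 1.4804, -0.0507, 1.176, -0.5598], 'force': [0.0548, -0.5212, -1.9307], 'wrist_torque': [-0.1394, -0.0017, -0.0054], 'width': 0.0156, 'gripper_force': 44.9989}
shift cm [-20.1  -8.7   5.3] turn deg [ 0.4  0.3 -0.9]
```

Call:
servo_tool:
  increments:
    - [[-5,-2,0],[0,0,-0.9],0]
    - [[-10,-4,0],[0,0,-0.9],0]
    - [[-15,-6.5,0],[0,0,-0.9],0]
    - [[-20,-8.7,1],[0.4,0.3,-0.9],0]
    - [[-20.1,-8.7,5.3],[0.4,0.3,-0.9],0]

```text
clock: 8.72
position: [0.487, 0.1089, 0.1824]
orientation: [2.24, 2.199, 0.009]
force: [0.4, 1.5, -1.8]
width: 0.0158
gripper_force: 45.0
```

Call:
servo_tool:
  increments:
    - [[0,0,0],[0,0,0],0]
    - [[0,0,2],[0,0,0],0]
    - [[0,0,4],[0,0,0],0]
    - [[0,0,5.5],[0,0,0],0]
    - [[0,0,6.5],[0,0,0],0]

```text
clock: 9.35
position: [0.4865, 0.1137, 0.1154]
orientation: [-2.232, -2.206, 0.001]
force: [0.7, 1.5, -2.0]
width: 0.0161
gripper_force: 45.0
```

```bash
python3 -c "
from h import *
show()
plan([.490,.110,.097],-.02,0)"
```

```text
{'clock': 9.35, 'position': [0.4865, 0.1137, 0.1154], 'orientation': [-2.2324, -2.2064, 0.0007], 'joint_pos': [-0.4287, 0.3649, 0.1208, 2.0128, -0.0652, 0.769, -0.2806], 'force': [0.7376, 1.531, -2.0088], 'wrist_torque': [-0.1011, 0.0632, -0.0036], 'width': 0.0161, 'gripper_force': 44.9993}
shift cm [-0.4  0.4  1.8] turn deg [-0.1 -0.1  0.5]
```

Call:
servo_tool:
  increments:
    - [[-0.3,0.3,0.7],[0,0,0],0]
    - [[-0.3,0.3,1.3],[0,0,0],0]
    - [[-0.3,0.3,1.7],[0,0,0],0]
    - [[-0.3,0.3,1.8],[0,0,0],0]
    - [[-0.3,0.3,1.8],[0,0,0],0]

```text
clock: 9.98
position: [0.4891, 0.11, 0.0975]
orientation: [-2.233, -2.205, 0.002]
force: [1.0, -0.2, -1.1]
width: 0.0158
gripper_force: 45.0
```

Call:
servo_tool:
  increments:
    - [[0,0,0],[0,0,0],0.5]
    - [[0,0,0],[0,0,0],0.5]
    - [[0,0,0],[0,0,0],0.5]
    - [[0,0,-1],[0,0,0],0.5]
    - [[0,0,-4],[0,0,0],0.6]

```text
clock: 10.6
position: [0.4883, 0.1097, 0.1374]
orientation: [-2.232, -2.204, 0.006]
force: [0.4, 1.0, -0.5]
width: 0.0518
gripper_force: 0.0
```

Call:
servo_tool:
  increments:
    - [[0,0,-4],[0,0,0],1]
    - [[-4,0,-6],[0,0,0],1]
    - [[-9,0,-6],[0,0,0],1]
    - [[-14,0,-6],[0,0,0],1]
    - [[-18.6,-0.2,-6],[0,0,0],1]

```text
clock: 11.22
position: [0.4851, -0.0779, 0.1981]
orientation: [-2.234, -2.205, 0.001]
force: [0.7, -0.6, -0.2]
width: 0.092
gripper_force: 0.0
```

```bash
python3 -c "
from h import *
cv2.imwrite('pics/t2.png',cv2.cvtColor(snapshot('scene')[80:320,130:490],cv2.COLOR_RGB2BGR))
show()
plan([.486,-.081,.096],.05,0)"
```

```text
{'clock': 11.275, 'position': [0.4841, -0.0848, 0.1982], 'orientation': [-2.2428, -2.1991, 0.0045], 'joint_pos': [-0.1324, 0.2466, 0.2397, 1.9426, -0.0684, 0.9625, 0.1199], 'force': [-0.9055, -6.473, 0.9507], 'wrist_torque': [-0.5411, 0.153, 0.0471], 'width': 0.0918, 'gripper_force': 0.0}
shift cm [ 0.4  0.2 10.2] turn deg [-0.1  0.1 -4. ]
```

View pics/t2.png

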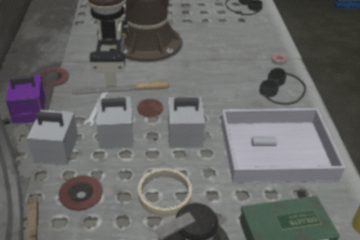

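The pin lies in the tray and the first canister stands upright. The second canister is next.

Call:
servo_tool:
  increments:
    - [[0.2,0.2,3],[0,0,-4],1]
    - [[0.2,0.2,6],[0,0,-4],1]
    - [[0.2,0.2,8.5],[0,0,-4],1]
    - [[0.2,0.2,9.8],[0,0,-4],0.5]
    - [[0.2,0.2,10.2],[0,0,-4],0]

```text
clock: 11.9
position: [0.4867, -0.0739, 0.095]
orientation: [-2.154, -2.281, 0.002]
force: [-0.5, -0.9, -1.0]
width: 0.0763
gripper_force: 0.0
```

Call:
servo_tool:
  increments:
    - [[0,0,0],[0,0,0],0]
    - [[0,0,0],[0,0,0],0]
    - [[0,0,0],[0,0,0],0]
    - [[0,0,0],[0,0,0],0]
    - [[0,0,0],[0,0,0],0]

```text
clock: 12.52
position: [0.4867, -0.074, 0.0952]
orientation: [-2.155, -2.281, 0.002]
force: [0.8, -0.2, -0.7]
width: 0.0264
gripper_force: 0.0
```

Call:
servo_tool:
  increments:
    - [[0,0,0],[0,0,0],0]
    - [[0,0,0],[0,0,0],0]
    - [[0,0,0],[0,0,0],0]
    - [[0,0,0],[0,0,0],0]
    - [[0,0,0],[0,0,0],0]

```text
clock: 13.15
position: [0.4866, -0.074, 0.095]
orientation: [-2.155, -2.281, 0.002]
force: [1.1, -0.4, -1.9]
width: 0.0159
gripper_force: 45.0
```

Call:
servo_tool:
  increments:
    - [[0,0,-1],[0,0,0],0]
    - [[0,0,-2.5],[0,0,0],0]
    - [[0,0,-4.5],[0,0,0],0]
    - [[0,0,-6],[0,0,0],0]
    - [[0,0,-6],[0,0,0],0]

```text
clock: 13.78
position: [0.4879, -0.0742, 0.1566]
orientation: [-2.156, -2.283, -0.001]
force: [0.6, -0.1, -1.3]
width: 0.0159
gripper_force: 45.0
```

```bash
python3 -c "
from h import *
weigh(9)
show()
plan([.593,.3375,.235],0,0)"
```

```text
[-1.96 -1.92 -1.33 -2.48 -2.62 -1.27 -1.66 -1.91 -1.45] -1.8458618909651316
{'clock': 14.225, 'position': [0.4867, -0.0741, 0.1547], 'orientation': [-2.1543, -2.2807, 0.0028], 'joint_pos': [-0.1248, 0.3026, 0.2115, 1.9909, -0.0843, 0.8607, 0.1896], 'force': [0.6563, 0.0021, -1.4482], 'wrist_torque': [-0.0591, 0.0425, 0.0477], 'width': 0.0156, 'gripper_force': 44.9995}
shift cm [40.5 12.9 -8. ] turn deg [-0.2 -0.1  3.3]
```

The second canister weighs only 1.85 N, so it holds the tube. I'm setting it back down and going to the third.

Call:
servo_tool:
  increments:
    - [[0,0,2],[0,0,0],0]
    - [[0,0,4],[0,0,0],0]
    - [[0,0,5.3],[0,0,0],0]
    - [[0,0,5.9],[0,0,0],0]
    - [[0,0,5.9],[0,0,0],0]

```text
clock: 14.85
position: [0.4867, -0.0741, 0.096]
orientation: [-2.155, -2.281, 0.002]
force: [0.6, -0.5, -1.8]
width: 0.0155
gripper_force: 45.0
```

Call:
servo_tool:
  increments:
    - [[0,0,0],[0,0,0],0.5]
    - [[0,0,0],[0,0,0],0.5]
    - [[0,0,0],[0,0,0],0.5]
    - [[0,0,-1],[0,0,0],0.5]
    - [[0,0,-4],[0,0,0],0.6]

```text
clock: 15.48
position: [0.486, -0.074, 0.1362]
orientation: [-2.153, -2.28, 0.005]
force: [-0.3, 0.4, 0.1]
width: 0.0515
gripper_force: 0.0
```

Call:
servo_tool:
  increments:
    - [[0,0,-5],[0,0,0],1]
    - [[-2,1,-8],[0,0,4],1]
    - [[-7,3,-8],[0,0,8],1]
    - [[-12,5,-8],[0,0,10],1]
    - [[-16,5.5,-8],[0,0,11],1]

```text
clock: 16.1
position: [0.5522, -0.2327, 0.2165]
orientation: [-2.365, -2.064, 0.002]
force: [0.1, -0.4, -1.2]
width: 0.0916
gripper_force: 0.0
```

```bash
python3 -c "
from h import *
snapshot('scene')
show()
plan([.540,-.2365,.0955],-.135,0)"
```

```text
{'clock': 16.15, 'position': [0.5513, -0.239, 0.2165], 'orientation': [2.3729, 2.0578, -0.0061], 'joint_pos': [0.0843, 0.4107, 0.3304, 1.6674, -0.1425, 1.0888, 0.3135], 'force': [0.2894, -5.0762, 1.4426], 'wrist_torque': [-0.4661, 0.0204, -0.0005], 'width': 0.0917, 'gripper_force': 0.0}
shift cm [ 0.1 -1.1 12.1] turn deg [-0.1  0.2 -0.4]
```

Call:
servo_tool:
  increments:
    - [[0,-1.1,3.5],[0,0,-0.4],1]
    - [[0,-1.1,7],[0,0,-0.4],1]
    - [[0,-1.1,10],[0,0,-0.4],1]
    - [[0,-1.1,11.7],[0,0,-0.4],0.5]
    - [[0,-1.1,12.1],[0,0,-0.4],0]

```text
clock: 16.77
position: [0.5396, -0.2289, 0.0943]
orientation: [-2.355, -2.072, 0.003]
force: [-0.5, 0.6, 0.5]
width: 0.0761
gripper_force: 0.0
```

Call:
servo_tool:
  increments:
    - [[0,0,0],[0,0,0],0]
    - [[0,0,0],[0,0,0],0]
    - [[0,0,0],[0,0,0],0]
    - [[0,0,0],[0,0,0],0]
    - [[0,0,0],[0,0,0],0]

```text
clock: 17.4
position: [0.5399, -0.2291, 0.0948]
orientation: [-2.356, -2.073, 0.002]
force: [-0.4, 0.2, 0.0]
width: 0.0261
gripper_force: 0.0
```

Call:
servo_tool:
  increments:
    - [[0,0,0],[0,0,0],0]
    - [[0,0,0],[0,0,0],0]
    - [[0,0,0],[0,0,0],0]
    - [[0,0,0],[0,0,0],0]
    - [[0,0,0],[0,0,0],0]

```text
clock: 18.02
position: [0.5401, -0.2291, 0.0947]
orientation: [-2.356, -2.073, 0.002]
force: [2.6, 0.1, 0.3]
width: 0.0156
gripper_force: 45.0
```

Call:
servo_tool:
  increments:
    - [[0,0,-1],[0,0,0],0]
    - [[0,0,-2.5],[0,0,0],0]
    - [[0,0,-4.5],[0,0,0],0]
    - [[0,0,-6],[0,0,0],0]
    - [[0,0,-6],[0,0,0],0]

```text
clock: 18.65
position: [0.5407, -0.2296, 0.1562]
orientation: [-2.358, -2.074, 0.0]
force: [-0.5, 0.5, -6.0]
width: 0.0155
gripper_force: 45.0
```

```bash
python3 -c "
from h import *
weigh(9)
show()
plan([.54,.31,.27],0,0)"
```

```text
[-4.24 -3.56 -4.03 -4.21 -4.9  -4.35 -4.34 -4.14 -3.4 ] -4.130081384887313
{'clock': 19.1, 'position': [0.5398, -0.2292, 0.1542], 'orientation': [-2.3558, -2.0721, 0.0032], 'joint_pos': [0.0921, 0.4509, 0.3069, 1.7735, -0.1631, 0.9467, 0.3384], 'force': [0.9645, 0.0878, -3.3976], 'wrist_torque': [-0.0614, 0.0839, -0.056], 'width': 0.0155, 'gripper_force': 44.9945}
shift cm [ 53.5  -6.9 -11.5] turn deg [-0.3 -0.1 -7.3]
```

The third weighs 4.13 N, so it holds a pin. I'm carrying it high over the others to the tray.

Call:
servo_tool:
  increments:
    - [[0,0,-5],[0,0,0],0]
    - [[1,0,-10],[0,0,0],0]
    - [[6,0,-11.5],[0,0,-1],0]
    - [[12,0,-11.5],[0,0,-3],0]
    - [[18,0,-11.5],[0,0,-5],0]

```text
clock: 19.73
position: [0.5635, -0.0493, 0.2701]
orientation: [-2.263, -2.174, 0.001]
force: [1.2, 0.2, -4.3]
width: 0.0157
gripper_force: 45.0
```

Call:
servo_tool:
  increments:
    - [[6,-0.5,0],[0,0,-0.5],0]
    - [[12,-0.5,0],[0,0,-1],0]
    - [[18,-0.5,0],[0,0,-1.5],0]
    - [[24,-0.5,0],[0,0,-2],0]
    - [[30,-0.5,0],[0,0,-2.3],0]

```text
clock: 20.35
position: [0.5705, 0.2508, 0.2702]
orientation: [-2.22, -2.218, 0.002]
force: [1.2, -0.6, -4.2]
width: 0.0155
gripper_force: 45.0
```

```bash
python3 -c "
from h import *
show()
plan([.593,.315,.23],0,0)"
```

```text
{'clock': 20.35, 'position': [0.5705, 0.2508, 0.2702], 'orientation': [-2.2197, -2.2181, 0.0022], 'joint_pos': [-0.594, 0.4023, 0.1397, 1.5195, -0.0611, 1.2263, -0.4452], 'force': [1.2381, -0.6408, -4.1906], 'wrist_torque': [-0.0649, -0.0346, -0.0498], 'width': 0.0155, 'gripper_force': 44.9935}
shift cm [6.4 2.3 4. ] turn deg [-0.2 -0.1 -0. ]
```

Call:
servo_tool:
  increments:
    - [[4,1.5,2],[0,0,0],0]
    - [[6.4,2.3,4],[0,0,0],0]
    - [[6.4,2.3,4],[-9,0,0],0]
    - [[6.4,2.3,4],[-18,0,0],0]
    - [[6.4,2.3,4],[-27,0,0],0]

```text
clock: 20.98
position: [0.5933, 0.3132, 0.2304]
orientation: [1.961, 1.959, 0.474]
force: [1.3, -1.1, -4.6]
width: 0.0159
gripper_force: 45.0
```

```bash
python3 -c "
from h import *
show()
plan([.593,.32,.19],0,1.05)"
```

```text
{'clock': 20.975, 'position': [0.5933, 0.3132, 0.2304], 'orientation': [1.9611, 1.959, 0.4739], 'joint_pos': [-0.9612, 0.3144, 0.2917, 1.8776, 0.3574, 0.6227, -0.9566], 'force': [1.2521, -1.0973, -4.5702], 'wrist_torque': [-0.3112, 0.9115, -0.1687], 'width': 0.0159, 'gripper_force': 44.9933}
shift cm [ 0.7 -1.9  3.6] turn deg [-33.2  -0.1  -0.1]
```

Call:
servo_tool:
  increments:
    - [[0.5,-0.5,1],[-8,0,0],0]
    - [[0.7,-1,2],[-16,0,0],0]
    - [[0.7,-1.5,3],[-24,0,0],0]
    - [[0.7,-2.2,4],[-32,0,0],0]
    - [[0.7,-2.4,4.4],[-34,0,0],0]

```text
clock: 21.6
position: [0.5992, 0.2938, 0.1871]
orientation: [1.7, 1.636, 0.706]
force: [-0.5, -1.2, -2.9]
width: 0.0157
gripper_force: 45.0
```

```bash
python3 -c "
from h import *
weigh(6)
show()
plan([.593,.32,.18],0,1.1)
plan([.58,.31,.235],0,0)"
```

```text
[-4.65 -2.19 -1.82 -2.37 -1.37 -1.78] -2.3637366768294803
{'clock': 21.9, 'position': [0.6003, 0.2926, 0.1879], 'orientation': [1.7043, 1.636, 0.703], 'joint_pos': [-1.3425, 0.4537, 0.5572, 2.197, 1.5243, 0.4867, -2.3186], 'force': [-0.167, -0.1411, -1.782], 'wrist_torque': [0.1193, 1.3658, -0.0033], 'width': 0.0156, 'gripper_force': 44.9971}
shift cm [ 2.7 -1.1 -0.3] turn deg [-12.7   5.5   0.9]
shift cm [ 1.3  2.3 -4.7] turn deg [50.3  5.3 -2.2]
```

The pin has dropped out. I'm righting the canister and returning it.

Call:
servo_tool:
  increments:
    - [[0.2,0.5,-1.5],[2,0,0],0]
    - [[0.5,1,-3],[10,1,0],0]
    - [[0.8,1.5,-4],[20,2,-1],0]
    - [[1.2,2,-5],[30,3,-1],0]
    - [[1.3,2.3,-5],[40,4,-2],0]

```text
clock: 22.52
position: [0.5793, 0.3064, 0.2342]
orientation: [1.987, 1.915, 0.362]
force: [1.1, -0.7, -2.5]
width: 0.0156
gripper_force: 45.0
```

```bash
python3 -c "
from h import *
snapshot('scene');show()
plan([.58,.31,.27],0,0)"
```

```text
{'clock': 22.575, 'position': [0.5823, 0.3065, 0.2373], 'orientation': [1.9918, 1.9192, 0.364], 'joint_pos': [-0.9552, 0.3235, 0.2539, 1.8254, 0.3794, 0.7578, -1.0075], 'force': [4.4627, 3.2979, 1.3606], 'wrist_torque': [0.4818, 0.075, 0.2451], 'width': 0.016, 'gripper_force': 44.9936}
shift cm [ 0.2  1.2 -3.1] turn deg [24.8  3.8 -2.1]
```

Call:
servo_tool:
  increments:
    - [[0.2,0.5,-1],[9,1.3,0],0]
    - [[0.2,1,-2],[18,2.6,-1],0]
    - [[0.2,1.2,-3.1],[24.8,3.8,-2],0]
    - [[0.2,1.2,-3.1],[24.8,3.8,-2],0]
    - [[0.2,1.2,-3.1],[24.8,3.8,-2],0]

```text
clock: 23.2
position: [0.5772, 0.3093, 0.2644]
orientation: [2.217, 2.203, -0.001]
force: [-1.0, 0.3, -2.1]
width: 0.0157
gripper_force: 45.0
```

```bash
python3 -c "
from h import *
show()
plan([.54,-.229,.27],-.129,0)"
```

```text
{'clock': 23.2, 'position': [0.5772, 0.3093, 0.2644], 'orientation': [2.217, 2.2034, -0.0005], 'joint_pos': [-0.6645, 0.4559, 0.1261, 1.4493, -0.0422, 1.2365, -0.5436], 'force': [-0.9852, 0.3099, -2.0652], 'wrist_torque': [-0.016, 0.1032, 0.0219], 'width': 0.0157, 'gripper_force': 44.9967}
shift cm [-53.9  -3.4   0. ] turn deg [0.7 0.6 7. ]
```

Call:
servo_tool:
  increments:
    - [[-5.5,0,0],[0,0,1],0]
    - [[-11,-0.5,0],[0,0,2],0]
    - [[-16.5,-1,0],[0,0,3],0]
    - [[-22,-1,0],[0,0,4],0]
    - [[-27.5,-1.5,0],[0.7,0.6,5],0]

```text
clock: 23.82
position: [0.5597, 0.0341, 0.2675]
orientation: [-2.319, -2.117, 0.002]
force: [0.2, 0.0, -1.8]
width: 0.0156
gripper_force: 45.0
```

Call:
servo_tool:
  increments:
    - [[-6,0,0],[0,0,1],0]
    - [[-12,0,0],[0,0,2],0]
    - [[-18,0,0],[0,0,2],0]
    - [[-24,0,0],[0,0,2],0]
    - [[-26.3,0.3,0],[0,0,2],0]

```text
clock: 24.45
position: [0.5375, -0.2312, 0.2674]
orientation: [-2.363, -2.07, 0.006]
force: [0.3, 1.1, -2.0]
width: 0.0158
gripper_force: 45.0
```

```bash
python3 -c "
from h import *
snapshot('scene');show()
plan([.54,-.229,.096],-.129,0)"
```

```text
{'clock': 24.5, 'position': [0.5377, -0.233, 0.2673], 'orientation': [2.3634, 2.0684, -0.0073], 'joint_pos': [0.0699, 0.3451, 0.3366, 1.6322, -0.116, 1.186, 0.299], 'force': [-0.0961, -2.5186, -1.34], 'wrist_torque': [-0.3637, -0.0108, -0.0106], 'width': 0.0151, 'gripper_force': 44.9956}
shift cm [ 0.5  0.2 17.1] turn deg [-0.1  0.2 -0.2]
```

Call:
servo_tool:
  increments:
    - [[0,0.2,4],[0,0,0],0]
    - [[0,0.2,8],[0,0,0],0]
    - [[0,0.2,12],[0,0,0],0]
    - [[0,0.2,14.5],[0,0,0],0]
    - [[0,0.2,15],[0,0,0],0]

```text
clock: 25.12
position: [0.5396, -0.2257, 0.1159]
orientation: [-2.353, -2.074, 0.006]
force: [-0.2, 0.4, -1.6]
width: 0.0156
gripper_force: 45.0
```

Call:
servo_tool:
  increments:
    - [[0,0,0.7],[0,0,0],0]
    - [[0,0,1.3],[0,0,0],0]
    - [[0,0,1.8],[0,0,0],0]
    - [[0,0,2.1],[0,0,0],0]
    - [[0,0,2.1],[0,0,0],0]

```text
clock: 25.75
position: [0.5408, -0.2278, 0.0964]
orientation: [-2.356, -2.073, 0.003]
force: [-0.4, -0.5, -1.8]
width: 0.0157
gripper_force: 45.0
```

```bash
python3 -c "
from h import *
show()
plan([.54,-.229,.0955],-.129,0)"
```

```text
{'clock': 25.75, 'position': [0.5408, -0.2278, 0.0964], 'orientation': [-2.3564, -2.0729, 0.003], 'joint_pos': [0.1094, 0.5197, 0.2818, 1.8274, -0.1891, 0.8244, 0.3574], 'force': [-0.3997, -0.5338, -1.8189], 'wrist_torque': [-0.0829, 0.0259, 0.0687], 'width': 0.0157, 'gripper_force': 44.9965}
shift cm [-0.1 -0.1  0.1] turn deg [-0.2 -0.   0.1]
```

Call:
servo_tool:
  increments:
    - [[0,0,0.1],[0,0,0],0]
    - [[0,0,0.1],[0,0,0],0.5]
    - [[0,0,0.1],[0,0,0],0.6]
    - [[0,0,0.1],[0,0,0],0.6]
    - [[0,0,0.1],[0,0,0],0.6]

```text
clock: 26.38
position: [0.541, -0.2278, 0.0956]
orientation: [-2.356, -2.073, 0.003]
force: [-0.2, 0.4, -0.0]
width: 0.0511
gripper_force: 0.0
```

Call:
servo_tool:
  increments:
    - [[0,0,-1],[0,0,0],0.6]
    - [[0,0,-4],[0,0,0],0.6]
    - [[0,0,-9],[0,0,0],0.6]
    - [[0,0,-14],[0,0,0],0.6]
    - [[0,-4,-15],[0,0,0],0.6]

```text
clock: 27.0
position: [0.5049, -0.2235, 0.2498]
orientation: [2.355, 2.074, 0.003]
force: [-0.3, -0.3, 0.4]
width: 0.0553
gripper_force: 0.0
```

Call:
servo_tool:
  increments:
    - [[0,-5,0],[0,0,0],0.6]
    - [[0,-10,0],[0,0,0],0.6]
    - [[0,-12,0],[0,0,0],0.6]
    - [[0,-12,0],[0,0,0],0.6]
    - [[0,-12,0],[0,0,0],0.6]

```text
clock: 27.62
position: [0.3837, -0.2077, 0.2466]
orientation: [-2.357, -2.074, 0.001]
force: [-0.5, 0.2, -0.2]
width: 0.0552
gripper_force: 0.0
```

```bash
python3 -c "
from h import *
a=snapshot('scene')[80:320,120:500];b=snapshot('top')[130:300,120:440]
a=cv2.resize(a,None,fx=1.3,fy=1.3);b=cv2.resize(b,(494,262))
cv2.imwrite('pics/t3.png',cv2.cvtColor(np.vstack([a,b]),cv2.COLOR_RGB2BGR))
show()"
```

```text
{'clock': 27.725, 'position': [0.3837, -0.2076, 0.2462], 'orientation': [-2.3562, -2.0742, 0.0027], 'joint_pos': [0.0628, 0.098, 0.3426, 1.9946, -0.0372, 1.058, 0.2951], 'force': [-0.1128, -0.3823, -1.3802], 'wrist_torque': [-0.0847, 0.1275, -0.0119], 'width': 0.055, 'gripper_force': 0.0}
```

View pics/t3.png

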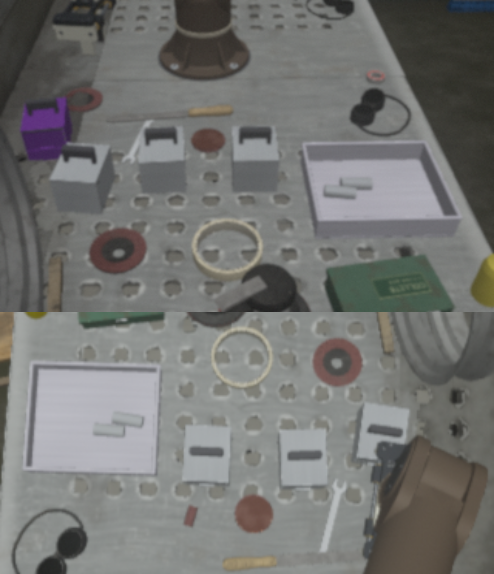

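Both pins lie flat in the tray, at about (355,183) and (340,192) in the upper view. All three canisters stand upright in their places and the bystanders are unmoved, so I'm handing the job in.

```bash
python3 -c "
from station import *
print(finish_job())"
```

```text
the job is handed in; nothing more can be done
None
```

The job is handed in: both pins are in the tray, the tube canister was lifted but never tipped, all three canisters stand upright where they were, and nothing else moved in the last pictures; no verdict came back on hand-in.

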